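# Put the chamber probes back into their storage tubes

### The job

Two white-handled sensor probes, a long one and a short one, lean in the sloping rest. Lift the dust cap off the tall tube of the holder and put it in the shallow tray, and stand the long probe in the tall tube and the short probe in the short tube, stem down and fully home with the collar on the tube's rim; lower them in gently, do not drop them. Leave the plain steel rod in the rest, and the jug, the hooked weight and the logger box, where they are.

Things in the scene. Friction and masses are not known exactly. Their poses are not given: they have to be found in the camera images.
- long_probe: Long probe, loose, 145 g: steel stem 12 mm dia, 120 mm long, then a white collar (32 mm dia, 5 mm thick) and white round handle (24 mm dia, 60 mm long). Origin: centre of the stem's tip; z runs tip to handle. It starts leaning in a groove of the rest, tip down, handle towards the rest's -x, 35 deg from vertical; only the stem touches the rest, collar and handle stand free above it.
- short_probe: Short probe, loose, 110 g: steel stem 12 mm dia, 85 mm long, then a white collar (32 mm dia, 5 mm thick) and white round handle (24 mm dia, 60 mm long). Origin: centre of the stem's tip; z runs tip to handle. It starts leaning in a groove of the rest, tip down, handle towards the rest's -x, 35 deg from vertical; only the stem touches the rest, collar and handle stand free above it.
- long_probe_collar (a point): Point on the long probe's axis at the underside of its collar, 120 mm above the tip; axes as the probe's.
- short_probe_collar (a point): Point on the short probe's axis at the underside of its collar, 85 mm above the tip; axes as the probe's.
- long_probe_grip (a point): Point on the long probe's axis in its handle, 38 mm above the collar's underside: a good place to grip; axes as the probe's.
- short_probe_grip (a point): Point on the short probe's axis in its handle, 38 mm above the collar's underside: a good place to grip; axes as the probe's.
- plain_rod: Bystander, loose: plain steel rod without a handle, 12 mm diameter, 150 mm long, leaning like the probes in one of the rest's three grooves. Origin at its lower end, z along it upwards. To be left there.
- rest: White sloping rest, fixed, left or right, holder on the other side. Its face, 172 mm wide, 78 mm long, leans 35 deg from vertical towards -x; 3 grooves up it at y = -68, 0, 68 mm, 16 mm wide between ribs 10 mm high; ledge below, 25 mm deep. Top edge 86 mm up. Origin on the table, z up; tips stand at x +55, z 25 mm. Which item is in which groove varies. Foot plate 120 x 150 mm.
- holder: Holder, fixed to the table: dark steel plate 70 x 150 mm, 6 mm thick, with two upright aluminium tubes 90 mm apart, each 28 mm outside and 20 mm inside diameter, open at the top. Origin under the plate's centre; tall tube at y = +45 mm, the short tube at y = -45 mm of its frame; z up. May be turned any way round.
- tall_mouth (a point): Centre of the tall tube's mouth at its rim, 130 mm above the table; bore 124 mm deep from here; z up. Covered by the dust cap at the start.
- short_mouth (a point): Centre of the short tube's mouth at its rim, 95 mm above the table; bore 89 mm deep from here; z up. Open at the start.
- dust_cap: Grey plastic dust cap, loose, 40 g: a round skirt 40 mm outside and 34 mm inside diameter, 30 mm high with a 5 mm thick top, sitting loosely over the end of the tall tube, with a round knob (20 mm diameter, 34 mm high) standing on its top. Lifts straight off after 25 mm. Origin at the centre of the skirt's lower rim, z up towards the knob.
- dust_cap_knob (a point): Point on the cap's axis in its knob, 52 mm above the skirt's lower rim and 12 mm below the knob's top.
- tray: Shallow grey plastic tray, fixed, 100 x 100 mm, walls 16 mm high, walls and floor 3 mm thick. Origin under its centre on the table; z up.
- jug: Bystander, loose: clear plastic jug with white lid, 90 mm diameter, 186 mm high. Origin at the centre of its underside.
- weight: Bystander, loose: steel disc weight, 50 mm diameter, 30 mm high, with a thin stem and hook up to 92 mm. Origin at the centre of its underside.
- logger: Bystander, loose: flat black logger box 70 x 120 x 35 mm with a small screen. Origin at the centre of its underside.
There are look-alikes about, which are no part of the job. Leave any purple look-alike of the dust_cap alone.

How it is judged (in metres and radians):
At the end, for the whole second after the job is handed in: Long probe in the tall tube, short probe in the short tube: within 5 degrees of upright, collar underside within 5 mm of rim height and 8 mm of the tube axis; cap in the tray (origin within 50 mm of its centre lines, below 35 mm); all three at rest (horizontal distance between long_probe_collar and tall_mouth below 0.008 m and z of long_probe_collar in the frame of tall_mouth between -0.005 and 0.005 m and angle between each of long_probe, short_probe's own z axis and vertical below 0.09 rad and linear speed of each of long_probe, short_probe, dust_cap below 0.02 m/s and horizontal distance between short_probe_collar and short_mouth below 0.008 m and z of short_probe_collar in the frame of short_mouth between -0.005 and 0.005 m and x of dust_cap in the frame of tray between -0.05 and 0.05 m and y of dust_cap in the frame of tray between -0.05 and 0.05 m and height (world z) of dust_cap below 0.035 m); the robot touches nothing.
It fails at once if the jug or the hooked weight is shifted by more than 30 mm or tipped by more than 20 degrees (distance of any of jug, weight from where it was at the start of the episode above 0.03 m or angle between any of jug, weight's own z axis and vertical above 0.35 rad).
It fails at once if the logger box or the plain rod is shifted by more than 30 mm (distance of any of logger, plain_rod from where it was at the start of the episode above 0.03 m).
It fails at once if the long probe drops into a tube (faster than 0.6 m/s with its tip inside) (((horizontal distance between long_probe and tall_mouth below 0.012 m and z of long_probe in the frame of tall_mouth below 0 m) or (horizontal distance between long_probe and short_mouth below 0.012 m and z of long_probe in the frame of short_mouth below 0 m)) and linear speed of long_probe above 0.6 m/s).
It fails at once if the short probe drops into a tube (faster than 0.6 m/s with its tip inside) (((horizontal distance between short_probe and tall_mouth below 0.012 m and z of short_probe in the frame of tall_mouth below 0 m) or (horizontal distance between short_probe and short_mouth below 0.012 m and z of short_probe in the frame of short_mouth below 0 m)) and linear speed of short_probe above 0.6 m/s).
It also fails if it takes over 72 s, if anything falls off the work surface, if the arm or the gripper's body presses on something with over 40 N, if the wrist force passes 120 N, or if a joint passes its speed limit or range.

### The arm

A 6-joint arm with a two-finger parallel gripper is mounted at the origin on the work surface. World frame = base frame: x ahead of the robot, y to its left, z up, the work surface at z = 0. Lengths are in m, angles in degrees, forces in N, time in s.
With the tool pointing down it reaches from about 0.325 to 0.775 m from the base axis. Payload 9.3 kg.
Tool frame: the origin (TCP) lies on the centre line of the jaws, within the pads' length; the fingertips stand 11 mm ahead of it and the grasp point (between the pads) lies 8 mm behind it (ctrl.nose_length is the distance from the TCP to the fingertips, in m); z points along the fingers, y is the line along which they close (so a half turn about z gives the same grasp; the last joint's range is limited). The gripper opens to 85 mm and grips with 20 to 120 N. Pads are 22 mm wide; open, the fingers measure 114 mm over their backs; the gripper's body (76 mm by 85 mm) begins 54 mm behind the grasp point. The pads swing forward as they close: fully open they stand 13 mm farther back than shut.
Start: joints at [67.861, 14.817, 1.232, 76.415, 0, 81.257], TCP at [0.127, 0.535, 0.242] pointing down, gripper open.
Joint ranges: [-174.27, 174.27], [-52.1, 104.24], [-59.71, 78.15], [-110.17, 111.67], [-87.03, 83.33], [-180, 180]. Speed limits (degrees/s): [127.2, 127.2, 159.86, 180, 180, 180].

### API

Orientations are given as [roll, pitch, yaw] about the fixed x, y, z axes, in that order (R = Rz(yaw) Ry(pitch) Rx(roll)).
In Python, from rig import telemetry, imaging, ctrl gives the robot as it stands.
- The arm moves only by the shell command python3 -m jog 'ROWS'. ROWS is JSON, one flat list of numbers, 7 for each row, row after row: the turn, a rotation vector about the tool's x, y, z in degrees, then the shift along the tool's x, y, z in m, then the finger opening in m, from 0 to 0.0854. In form: [wx, wy, wz, dx, dy, dz, gripper, wx, wy, wz, dx, dy, dz, gripper, ...]. A call has 1 to 10 rows; each row is the pose to reach, as a shift and turn from the pose commanded when the call began, along the tool's axes at that moment; what a row does not reach only later rows make up. A row lasts 1/8 s, in which the tool goes at most 62.5 mm and 10.7 degrees, less where a joint would pass 70% of its speed; a pose out of reach is approached as far as the arm can. A call with a gripper value outside its range is refused whole. The fingers move at their own pace and stop on an object; the grip force is fixed at half the most. Time passes only in rows, so rows that repeat a pose let the fingers close. It gives the time, the measured TCP pose, the force, the opening and the grip force at its end, in the units of the state.
- telemetry.observe(): the state, without advancing time (a new reading comes with each control period).
- imaging.camera(name): name is "scene" or "side" or "wrist"; returns a dict with "frame" (400x640x3 uint8, red, green, blue), "fx", "fy", "cx", "cy" (pixels), "distortion" ([k1, k2, p1, p2, k3] as OpenCV has them; the pictures are not rectified), "world_from_camera" (4x4, takes a point from camera to world coordinates); the wrist camera has in their place "hand_eye" (4x4, takes a point from camera to tool coordinates, whose origin is the TCP and whose axes are the flange's). Camera axes: x right, y down, z forward; pixel columns grow to the right and rows downward; lengths in m; the calibration is good to about 2 mm. A picture is of the moment at which its call begins: read the wrist's pose just before it. There is no depth.
- ctrl.sign_off(): hands the job in; it is judged then, once.
The state is a dict: "clock": time; "joint_positions": joint angles; "dq": joint speeds; "effort": joint torques, N m; "eef_pos": TCP position; "tcp_rot": TCP orientation; "contact_force": force on the tool from outside, world axes, zero at the start; "moment": the same for the moment, N m; "opening": opening from 0.0 (shut) to 1.0 (fully open); "gripper_force": force on a finger pad.
Only numpy, scipy, OpenCV 4.12 (cv2) and the standard library are available. Lean on these libraries where they do the work, as an engineer would, in place of code of your own. Each camera call takes 0.05 s, during which the arm holds its last target. There are 200 camera calls.

## Working session

There is one attempt and no reset: what is moved stays moved. The work goes in short steps, Python scripts to look and compute and a shell command to move; the robot and the scene stay as the last step left them, time stands still between calls to the robot, and variables do not carry over. Pictures are saved under pics/ and viewed, at most 10 in all, crops included, and the job is handed in when it is done.

```bash
ls; mkdir -p pics; python3 - <<'E'
from rig import telemetry, imaging, ctrl
import cv2, numpy as np, pickle
print(telemetry.observe(), ctrl.nose_length)
for n in ("scene","side"):
    c=imaging.camera(n); pickle.dump(c,open(f"pics/{n}.pkl","wb"))
    cv2.imwrite(f"pics/{n}0.png",c["frame"][:,:,::-1]); print(n,{k:np.round(v,3).tolist() for k,v in c.items() if k!="frame"})
E
```

```text
pics
{'clock': 0.0, 'joint_positions': array([ 6.78623515e+01,  1.48514848e+01,  1.18907548e+00,  7.64130216e+01,
       -1.27041303e-03,  8.12550674e+01]), 'dq': array([-0.06257056,  0.00329774, -0.06261258,  0.02057471,  0.01999056,
        0.08774764]), 'effort': array([ 4.52484846e-04, -5.55640697e+01,  3.44530964e+01,  1.38430789e-02,
       -1.98106827e-04,  9.28896895e-06]), 'eef_pos': array([0.12732246, 0.53479954, 0.24165459]), 'tcp_rot': array([-1.79925253e+02, -1.02125732e-02,  1.66607278e+02]), 'contact_force': array([ 0.89271437, -1.34741329, -0.16287889]), 'moment': array([-0.03314989,  0.00405415,  0.01210169]), 'gripper_force': 0.0, 'opening': 0.9979705674343343} 0.011
scene {'fx': 378.956, 'fy': 378.956, 'cx': 321.292, 'cy': 200.633, 'distortion': [-0.067, 0.0, 0.0, 0.0, 0.0], 'world_from_camera': [[0.657, 0.541, -0.525, 1.031], [0.753, -0.487, 0.442, -0.393], [-0.016, -0.686, -0.727, 0.71], [0.0, 0.0, 0.0, 1.0]]}
side {'fx': 434.711, 'fy': 434.711, 'cx': 312.79, 'cy': 190.913, 'distortion': [-0.11, 0.0, 0.0, 0.0, 0.0], 'world_from_camera': [[0.759, -0.45, 0.471, 0.17], [-0.651, -0.511, 0.562, -0.521], [-0.012, -0.733, -0.68, 0.735], [0.0, 0.0, 0.0, 1.0]]}
```

View pics/scene0.png

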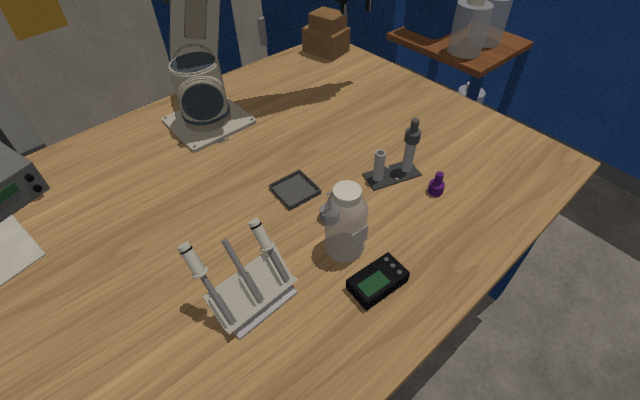

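View pics/side0.png

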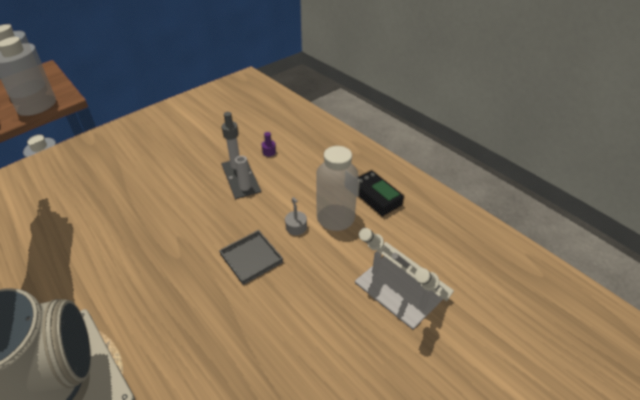

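The scene picture shows the holder at (390,165) with the grey cap on its tall tube (412,130). The purple look-alike stands at (437,185), the tray at (295,190), the jug at (346,225), the logger at (378,280) and the rest at (250,280), with the plain rod in the middle groove. The side picture shows the hooked weight at (296,222). There are two cap candidates: grey on the tube, which fits the description, and purple on the table, which does not. I'll enlarge both to confirm.

```bash
python3 - <<'E'
import cv2, numpy as np, pickle
S=pickle.load(open("pics/scene.pkl","rb"))["frame"][:,:,::-1];D=pickle.load(open("pics/side.pkl","rb"))["frame"][:,:,::-1]
def cr(I,x,y,w,h,W,H):
    return cv2.resize(I[y:y+h,x:x+w],(W,H),interpolation=cv2.INTER_CUBIC)
a=cr(S,350,110,100,90,333,300); b=cr(S,170,210,140,130,323,300)
c=cr(D,205,105,100,100,300,300); d=cr(D,345,220,120,110,327,300)
out=np.zeros((600,660,3),np.uint8)
out[:300,:333]=a; out[:300,337:660]=b; out[300:,:300]=c; out[300:,333:660]=d
cv2.imwrite("pics/crops0.png",out)
E
```

```text
(no output)
```

View pics/crops0.png

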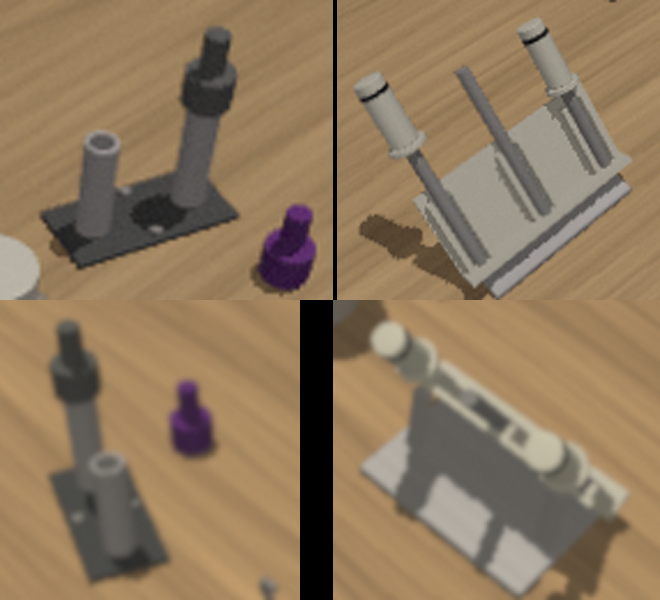

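The crop confirms it: the grey cap sits on the tall tube (scene 415,120) and the purple one stands on the table. The left-hand probe in the scene picture, tip (231,324) and top (184,246), has the longer stem, so it is the long one. The short probe has its tip at (287,282) and its top at (254,222). Next I'll fit poses by reprojecting the known models.

```bash
cat > h.py <<'E'
import cv2, numpy as np, pickle
from scipy.optimize import least_squares
C={n:pickle.load(open(f"pics/{n}.pkl","rb")) for n in("scene","side")}
def proj(c,P):
    T=np.linalg.inv(c["world_from_camera"]); K=np.array([[c["fx"],0,c["cx"]],[0,c["fy"],c["cy"]],[0,0,1]])
    return cv2.projectPoints(np.array(P,float).reshape(-1,3),cv2.Rodrigues(T[:3,:3])[0],T[:3,3],K,np.array(c["distortion"]))[0][:,0]
def place(p,M):
    c,s=np.cos(p[2]),np.sin(p[2]); return np.array(M)@np.array([[c,s,0],[-s,c,0],[0,0,1]])+[p[0],p[1],0]
def fit(obs,x0s):  # obs: list (cam, model pt, px)
    f=lambda p:np.concatenate([proj(C[n],place(p,[m]))[0]-u for n,m,u in obs])
    return min((least_squares(f,x,loss="soft_l1") for x in x0s),key=lambda r:r.cost),f
E
python3 - <<'E'
from h import *
yaws=[(x,y,a) for a in np.arange(0,6.3,.7) for x,y in((.5,0),)]
def show(n,obs):
    r,f=fit(obs,yaws); print(n,np.round(r.x[:2],4),np.degrees(r.x[2])%360,r.cost); print(np.round(f(r.x).reshape(-1,2),1).tolist()); return r.x
H=[("scene",(0,-.045,.095),(380.3,152.9)),("scene",(0,.045,.169),(415.2,120.5)),("side",(0,-.045,.095),(241,159.3)),("side",(0,.045,.169),(227.7,114))]
p=show("holder",H); print("tall,short",place(p,[(0,.045,.13),(0,-.045,.095)]))
s,c=np.sin(np.radians(35)),np.cos(np.radians(35))
A=lambda g,l:(.055-s*l,g,.025+c*l)
for g in(-.068,.068):
    obs=[("scene",A(g,.185),(184.3,246.4)),("scene",A(g,.1225),(199.9,272.4)),("scene",A(g,0),(231.1,324.4)),
     ("scene",A(-g,.15),(254.1,222.1)),("scene",A(-g,.0875),(268,247.3)),("scene",A(-g,0),(286.6,282)),
     ("scene",A(0,.15),(224.6,240.8)),("scene",A(0,0),(259.3,302.8))]
    for q in (0,1):
        t=[(365.2,234.7),(422.7,275)]; 
        p=show(f"rest long g={g} q{q}",obs+[("side",A(g,.185),t[q]),("side",A(-g,.15),t[1-q])])
        print("long collar,grip",place(p,[A(g,.12),A(g,.158)]),"short",place(p,[A(-g,.085),A(-g,.123)]))
t=[(-.05,-.05,.016),(-.05,.05,.016),(.05,.05,.016),(.05,-.05,.016)]
sc=[(270,188),(298,172),(321,187),(292,208)]; sd=[(221,255),(258,234),(282,262),(245,281)]
for k in range(4):
  show(f"tray{k}",[("scene",t[i],sc[i]) for i in range(4)]+[("side",t[i],sd[(i+k)%4]) for i in range(4)])
J=lambda n,z,u:(n,(0,0,z),u)
show("jug lid",[J("scene",.186,(347,190)),J("side",.186,(338,156))])
show("weight",[J("side",.092,(294,200)),J("side",.015,(297,225))])
show("logger",[J("scene",.035,(378,275)),J("side",.035,(383,188))])
show("purple",[J("scene",.064,(439,174)),J("side",.064,(267,133))])
E
```

```text
holder [0.5736 0.2458] 341.3423307024128 1.8778250374762289
[[-0.5, -1.0], [-0.4, -1.1], [0.6, -0.5], [0.5, -0.8]]
tall,short [[0.58795529 0.28840217 0.13      ]
 [0.55916311 0.20313195 0.095     ]]
rest long g=-0.068 q0 [ 0.6124 -0.2524] 0.7881567073557437 195.18213267397016
[[-1.7, -2.2], [0.0, 0.4], [0.4, -0.1], [0.1, -0.7], [0.2, 0.7], [0.2, 1.1], [-0.2, -0.7], [0.8, 0.2], [58.2, 39.0], [-54.7, -43.2]]
long collar,grip [[ 0.59953679 -0.32063282  0.12329825]
 [ 0.57774295 -0.32093264  0.15442602]] short [[ 0.61773932 -0.18436955  0.09462792]
 [ 0.59594547 -0.18466936  0.1257557 ]]
rest long g=-0.068 q1 [ 0.6114 -0.2524] 1.1654536266036075 8.183329172945026
[[-2.0, -2.4], [-0.2, 0.2], [0.4, -0.4], [-0.4, -1.1], [-0.2, 0.2], [-0.1, 0.5], [-0.5, -1.0], [0.7, -0.3], [0.5, -1.0], [2.3, -2.5]]
long collar,grip [[ 0.59895121 -0.32063178  0.12329825]
 [ 0.57715981 -0.3210751   0.15442602]] short [[ 0.61625604 -0.18425159  0.09462792]
 [ 0.59446465 -0.18469491  0.1257557 ]]
rest long g=0.068 q0 [ 0.5923 -0.2398] 113.95511283101851 388.9989358707163
[[-1.1, -8.1], [2.4, -31.3], [1.0, -78.9]
[... 1008 characters left out ...]
.2, 4.5], [-1.8, 0.2]]
tray2 [0.4381 0.0045] 69.75375009751875 161.56783731794175
[[7.9, 16.2], [-30.6, 6.7], [-18.3, -17.7], [23.4, -14.4], [-1.3, 5.5], [-11.9, 0.6], [1.7, -9.3], [9.1, -0.6]]
tray3 [0.4448 0.0088] 359.4910379346974 25.151629265770985
[[-2.9, -2.6], [-1.0, -3.5], [-0.3, 0.7], [-1.9, -1.5], [0.9, -0.0], [-1.2, -3.6], [0.2, -5.2], [3.4, -6.4]]
jug lid [ 0.6631 -0.0175] 280.74931961410334 2.545971338294522
[[-0.6, -0.9], [0.6, -2.7]]
weight [0.5673 0.0126] 240.64227395494572 0.600328782065007
[[0.8, 0.2], [-0.8, -0.2]]
logger [ 0.7863 -0.0403] 40.10704565915762 4.195202461150284
[[-0.6, 3.0], [-2.0, -1.3]]
purple [0.6913 0.2834] 0.0 0.7206971999761691
[[0.0, -1.2], [0.6, 0.1]]
```

```bash
cat > mv.py <<'E'
# usage: python3 mv.py x y z tiltdeg yaw -> turn and shift so the GRASP POINT (8 mm behind TCP) gets there
import sys, numpy as np
from scipy.spatial.transform import Rotation as R
from rig import telemetry
def plan(p,tilt,yaw):
    o=telemetry.observe(); R0=R.from_euler("xyz",o["tcp_rot"],degrees=True)
    Rt=R.from_euler("y",-tilt,degrees=True)*R.from_euler("xyz",[180,0,yaw],degrees=True)
    g=np.array(p)+Rt.apply([0,0,.008])
    return (R0.inv()*Rt).as_rotvec(degrees=True).round(2), R0.inv().apply(g-o["eef_pos"]).round(4), Rt.apply([0,0,1]).round(3)
if __name__=="__main__":
    a=list(map(float,sys.argv[1:])); 
    for i in range(0,len(a),5): print(*plan(a[i:i+3],a[i+3],a[i+4]))
E
python3 mv.py .588 .288 .30 0 180
```

```text
[ -0.07  -0.02 -13.4 ] [-0.5053 -0.1334 -0.0502] [ 0.  0. -1.]
```

```bash
python3 -m jog '[0,0,-13.4,-0.505,-0.133,-0.05,0.06, 0,0,-13.4,-0.505,-0.133,-0.05,0.06, 0,0,-13.4,-0.505,-0.133,-0.05,0.06, 0,0,-13.4,-0.505,-0.133,-0.05,0.06, 0,0,-13.4,-0.505,-0.133,-0.05,0.06, 0,0,-13.4,-0.505,-0.133,-0.05,0.06, 0,0,-13.4,-0.505,-0.133,-0.05,0.06, 0,0,-13.4,-0.505,-0.133,-0.05,0.06, 0,0,-13.4,-0.505,-0.133,-0.05,0.06, 0,0,-13.4,-0.505,-0.133,-0.05,0.06]'
python3 - <<'E'
from rig import telemetry, imaging
import cv2, pickle, numpy as np
o=telemetry.observe(); c=imaging.camera("wrist"); pickle.dump((o,c),open("pics/w1.pkl","wb"))
cv2.imwrite("pics/w1.png",c["frame"][:,:,::-1]); print(o["eef_pos"],o["tcp_rot"],o["joint_positions"],c["fx"],c["fy"],c["cx"],c["cy"],c["distortion"],np.round(c["hand_eye"],4))
E
```

```text
clock: 1.35
eef_pos: [0.5897, 0.2871, 0.2908]
tcp_rot: [-180.0, -0.1, 179.8]
contact_force: [-1.2, -0.3, 0.5]
opening: 0.703
gripper_force: 0.0
[0.58965101 0.28710382 0.29079381] [-1.79958644e+02 -9.45152625e-02  1.79834711e+02] [ 1.86419473e+01  2.55748910e+01  2.44207329e+01  8.89486433e+01
 -8.67722276e-03  1.88072104e+01] 322.36462951630864 322.36462951630864 319.0615478033654 199.7293506530608 [-0.05524924  0.          0.          0.          0.        ] [[-2.000e-04 -9.601e-01 -2.796e-01  7.050e-02]
 [ 1.000e+00 -1.000e-04 -0.000e+00  6.000e-04]
 [ 0.000e+00 -2.796e-01  9.601e-01 -1.321e-01]
 [ 0.000e+00  0.000e+00  0.000e+00  1.000e+00]]
```

View pics/w1.png

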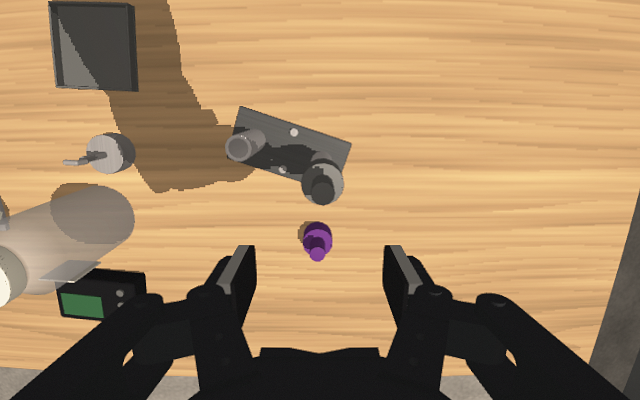

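The wrist picture shows the cap and knob at about (322,190), the short tube's mouth at (239,147), the holder plate's corners at (240,107) and (352,143), the purple cap at (317,240), the tray at (95,45) and the weight at (110,152). I'll project the estimates into this view and check them on an enlarged crop.

```bash
cat >> h.py <<'E'
from scipy.spatial.transform import Rotation as Ro
def wristcam(o,c):
    T=np.eye(4); T[:3,:3]=Ro.from_euler("xyz",o["tcp_rot"],degrees=True).as_matrix(); T[:3,3]=o["eef_pos"]
    return {**c,"world_from_camera":T@np.array(c["hand_eye"])}
E
python3 - <<'E'
from h import *
o,c=pickle.load(open("pics/w1.pkl","rb")); w=wristcam(o,c)
p=[.5736,.2458,np.radians(-18.66)]
M=[(0,-.045,.095),(0,.045,.169),(0,.045,.135)]+[(a*.035,b*.075,.006) for a in(-1,1) for b in(-1,1)]
u=proj(w,place(p,M)); print(u.round(1))
x0,y0,k=215,90,5
I=cv2.resize(c["frame"][y0:y0+120,x0:x0+150,::-1],None,fx=k,fy=k,interpolation=cv2.INTER_CUBIC)
for a in u: cv2.drawMarker(I,tuple(int(v) for v in ((a-[x0,y0]+.5)*k)),(0,255,0),0,14,1)
th=np.linspace(0,2*np.pi,60)
for (yy,z,r) in((-.045,.095,.014),(.045,.169,.01),(.045,.135,.02)):
    q=proj(w,place(p,np.c_[r*np.cos(th),yy+r*np.sin(th),0*th+z])); cv2.polylines(I,[((q-[x0,y0]+.5)*k).astype(int)],True,(0,0,255),1)
cv2.imwrite("pics/w1c.png",I)
E
```

```text
[[236.1 148. ]
 [320.1 194. ]
 [320.  184.3]
 [237.8 105.1]
 [350.6 143.1]
 [224.1 157.8]
 [332.8 193. ]]
```

View pics/w1c.png

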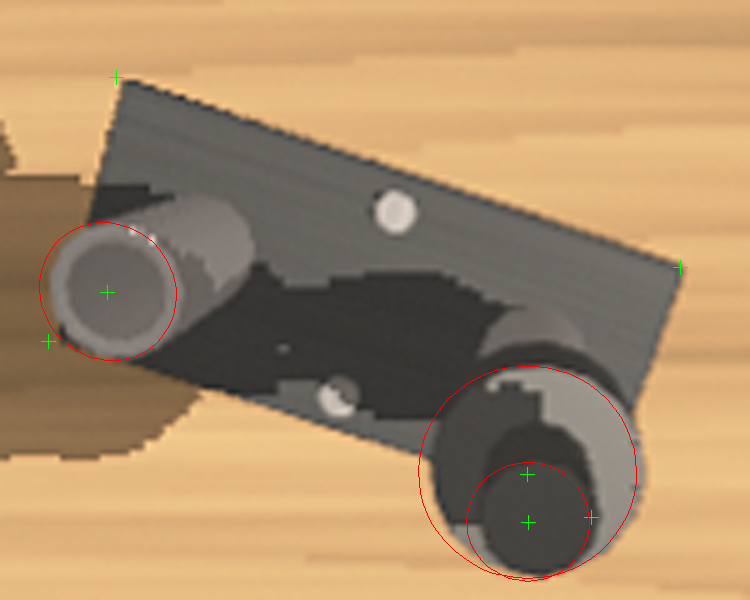

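In the enlarged crop the knob and the short mouth lie about 2 px right of the prediction, so y is about 1.5 mm larger. I take the tall tube as (0.5877,0.2893) and the short tube as (0.5588,0.2043). Going to grasp the grey cap.

```bash
python3 mv.py .5877 .2893 .16 0 180  .5877 .2893 .21 0 180 .445 .009 .21 0 180
```

```text
[-0.02 -0.1  -0.09] [0.0004 0.0013 0.1392] [ 0.  0. -1.]
[-0.02 -0.1  -0.09] [0.0005 0.0013 0.0892] [ 0.  0. -1.]
[-0.02 -0.1  -0.09] [ 0.1428 -0.2792  0.0895] [ 0.  0. -1.]
```

```bash
python3 -m jog '[0,-0.1,-0.1,0.0005,0.0013,0.06,0.05, 0,-0.1,-0.1,0.0005,0.0013,0.1,0.05, 0,-0.1,-0.1,0.0005,0.0013,0.125,0.05, 0,-0.1,-0.1,0.0005,0.0013,0.139,0.05, 0,-0.1,-0.1,0.0005,0.0013,0.139,0.01, 0,-0.1,-0.1,0.0005,0.0013,0.139,0.01, 0,-0.1,-0.1,0.0005,0.0013,0.139,0.01, 0,-0.1,-0.1,0.0005,0.0013,0.139,0.01, 0,-0.1,-0.1,0.0005,0.0013,0.139,0.01]'; python3 mv.py .5877 .2893 .22 0 180 .445 .009 .22 0 180 .445 .009 .065 0 180
```

```text
clock: 2.52
eef_pos: [0.5878, 0.2902, 0.1546]
tcp_rot: [179.9, 0.2, -179.9]
contact_force: [-1.3, 1.1, 5.8]
opening: 0.215
gripper_force: 58.8
[0.06 0.21 0.1 ] [-0.0001 -0.0009 -0.0574] [ 0.  0. -1.]
[0.06 0.21 0.1 ] [ 0.1431 -0.2809 -0.0583] [ 0.  0. -1.]
[0.06 0.21 0.1 ] [ 0.1437 -0.2811  0.0967] [ 0.  0. -1.]
```

```bash
python3 -m jog '[0,0,0,0,0,-0.02,0.01, 0,0,0,0,0,-0.05,0.01, 0,0,0,0,0,-0.07,0.01, 0,0,0,0.05,-0.09,-0.07,0.01, 0,0,0,0.1,-0.19,-0.07,0.01, 0,0,0,0.143,-0.28,-0.06,0.01, 0,0,0,0.143,-0.28,-0.06,0.01, 0,0,0,0.143,-0.28,-0.06,0.01, 0,0,0,0.143,-0.28,-0.06,0.01]'; python3 mv.py .445 .009 .0636 0 180 
python3 - <<'E'
from rig import telemetry, imaging
import cv2, pickle, numpy as np
o=telemetry.observe(); c=imaging.camera("wrist"); pickle.dump((o,c),open("pics/w2.pkl","wb"))
s=imaging.camera("scene")["frame"]
cv2.imwrite("pics/w2.png",np.hstack([cv2.resize(c["frame"],(400,250)),cv2.resize(s[60:260,230:550],(400,250))])[:,:,::-1])
E
```

```text
clock: 3.65
eef_pos: [0.4432, 0.0068, 0.2134]
tcp_rot: [-180.0, 0.1, 179.8]
contact_force: [-0.5, -0.1, -0.5]
opening: 0.215
gripper_force: 58.7
[-0.04  0.11 -0.19] [-0.0015  0.0023  0.1578] [ 0.  0. -1.]
```

View pics/w2.png

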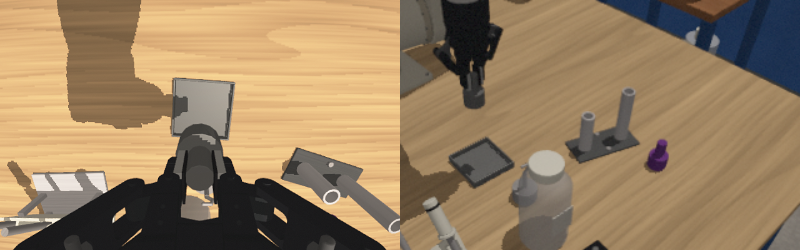

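The cap is held upright in the jaws and both tubes are open. The tray's rim in the wrist picture runs over about (172..235, 78..138) at 0.625 scale. I'll check its centre before lowering.

```bash
python3 - <<'E'
from h import *
o,c=pickle.load(open("pics/w2.pkl","rb")); w=wristcam(o,c)
obs=np.array([(172,78),(235,82),(228,138),(172,135)])/.625
for q in obs:
    print(np.round(least_squares(lambda p:proj(w,[[p[0],p[1],.016]])[0]-q,[.45,0]).x,4))
E
```

```text
[ 0.3908 -0.0365]
[0.3974 0.0647]
[0.4931 0.0568]
[ 0.4873 -0.0404]
```

```bash
python3 -m jog '[0,0,0,0,0.003,0.06,0.01, 0,0,0,0,0.003,0.12,0.01, 0,0,0,0,0.003,0.145,0.01, 0,0,0,0,0.003,0.157,0.01, 0,0,0,0,0.003,0.157,0.01, 0,0,0,0,0.003,0.157,0.01, 0,0,0,0,0.003,0.157,0.045, 0,0,0,0,0.003,0.157,0.045, 0,0,0,0,0.003,0.157,0.045, 0,0,0,0,0.003,0.11,0.045]'; python3 mv.py .445 .009 .25 0 180 .53 -.25 .28 35 180 .5542 -.1848 .1845 35 180 .5944 -.1847 .127 35 180
```

```text
clock: 5.0
eef_pos: [0.4432, 0.0129, 0.1015]
tcp_rot: [179.9, -0.2, -179.9]
contact_force: [1.0, 0.4, 0.3]
opening: 0.528
gripper_force: 0.0
[ 0.05 -0.23  0.09] [-0.0013 -0.0037 -0.1405] [ 0.  0. -1.]
[  0.08 -35.23   0.07] [-0.0903 -0.2628 -0.1725] [ 0.574  0.    -0.819]
[  0.08 -35.23   0.07] [-0.115  -0.1978 -0.0771] [ 0.574  0.    -0.819]
[  0.08 -35.23   0.07] [-0.1554 -0.1978 -0.0197] [ 0.574  0.    -0.819]
```

```bash
python3 mv.py .5257 -.1848 .225 35 180; python3 -m jog '[0,0,0,0,0,-0.06,0.06, 0,-8,0,-0.02,-0.05,-0.12,0.06, 0,-16,0,-0.06,-0.1,-0.14,0.06, 0,-25,0,-0.085,-0.15,-0.13,0.06, 0,-35.2,0,-0.0865,-0.198,-0.118,0.06, 0,-35.2,0,-0.0865,-0.198,-0.118,0.06, 0,-35.2,0,-0.0865,-0.198,-0.118,0.06, 0,-35.2,0,-0.0865,-0.198,-0.118,0.06]'
python3 - <<'E'
from rig import telemetry, imaging
from h import *
o=telemetry.observe(); c=imaging.camera("wrist"); pickle.dump((o,c),open("pics/w3.pkl","wb")); w=wristcam(o,c)
print(o["joint_positions"])
p=[.6114,-.2524,np.radians(1.165)]; s,cc=np.sin(np.radians(35)),np.cos(np.radians(35))
u=np.array([s,0,-cc]); e=np.array([cc,0,s]); th=np.linspace(0,6.28,50)
I=c["frame"][:,:,::-1].copy()
for g,L in((-.068,.12),(.068,.085)):
    for l,r in((L+.065,.012),(L+.0025,.016),(0,.006)):
        P=np.array([.055,g,.025])-u*l+r*(np.cos(th)[:,None]*e+np.sin(th)[:,None]*np.array([0,1,0]))
        q=proj(w,place(p,P)); print(g,l,q.mean(0).round(1)); cv2.polylines(I,[(q*8).astype(int)],True,(0,0,255),1,shift=3)
cv2.imwrite("pics/w3.png",I)
E
```

```text
[  0.08 -35.23   0.07] [-0.0863 -0.1977 -0.1175] [ 0.574  0.    -0.819]
clock: 6.0
eef_pos: [0.5323, -0.184, 0.222]
tcp_rot: [-180.0, 35.3, -179.8]
contact_force: [0.3, 0.1, -0.1]
opening: 0.703
gripper_force: 0.0
[-38.31889188  -0.78524343 -30.15063156  31.63314227  21.09679992
 -33.04195563]
-0.068 0.185 [ 99.6 220.4]
-0.068 0.1225 [149.5 193.9]
-0.068 0 [202.7 165.8]
0.068 0.15000000000000002 [316.6 202.1]
0.068 0.08750000000000001 [317.8 181.8]
0.068 0 [318.8 164.2]
```

View pics/w3.png

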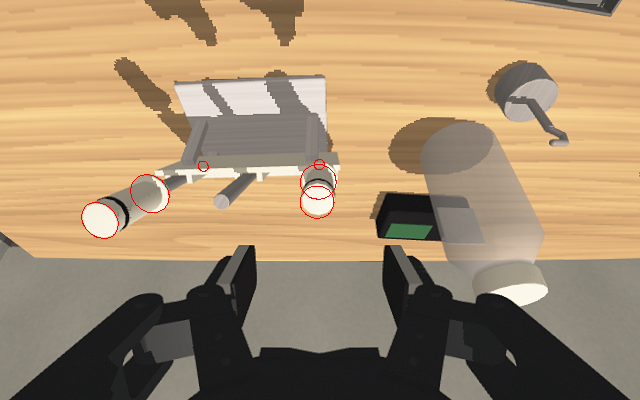

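The wrist picture shows the projected handle and collar circles lying on both probes: short top at (317,202), long top at (100,220). The rest fit is good to about 1 px, so I'll grasp the short probe.

```bash
python3 mv.py .5944 -.1842 .1263 35 180; python3 -m jog '[0,0.3,0.2,0,0,0.04,0.06, 0,0.3,0.2,0,0,0.08,0.06, 0,0.3,0.2,0,0,0.11,0.06, 0,0.3,0.2,0,0,0.12,0.06, 0,0.3,0.2,0,0,0.12,0.06]'; python3 mv.py .5944 -.1842 .1263 35 180
```

```text
[0.12 0.33 0.23] [ 0.0049 -0.0007  0.1219] [ 0.574  0.    -0.819]
clock: 6.68
eef_pos: [0.6014, -0.1839, 0.1233]
tcp_rot: [179.8, 35.0, 180.0]
contact_force: [-0.6, 0.3, -0.5]
opening: 0.702
gripper_force: 0.0
[ 0.14 -0.03 -0.03] [ 0.004  -0.0003  0.0015] [ 0.574  0.    -0.819]
```

```bash
python3 -m jog '[0,0,0,0.004,0,0.0015,0.06, 0,0,0,0.004,0,0.0015,0.06, 0,0,0,0.004,0,0.0015,0.01, 0,0,0,0.004,0,0.0015,0.01, 0,0,0,0.004,0,0.0015,0.01, 0,0,0,0.004,0,0.0015,0.01, 0,0,0,0.004,0,0.0015,0.01]'; python3 mv.py .5944 -.1842 .1263 35 180 .54 -.184 .27 0 180
```

```text
clock: 7.55
eef_pos: [0.5985, -0.1846, 0.1203]
tcp_rot: [179.8, 35.0, 179.9]
contact_force: [-4.4, 2.6, 6.9]
opening: 0.264
gripper_force: 57.9
[ 0.11  0.05 -0.11] [-0.0001  0.0004  0.0008] [ 0.574  0.    -0.819]
[ 0.14 35.05 -0.07] [-0.0335  0.0009 -0.1496] [ 0.  0. -1.]
```

```bash
python3 -m jog '[0,0,0,-0.001,0,-0.015,0.01, 0,0,0,-0.002,0,-0.05,0.01, 0,0,0,-0.003,0,-0.1,0.01, 0,0,0,-0.005,0,-0.13,0.01, 0,8,0,-0.02,0,-0.15,0.01, 0,16,0,-0.03,0,-0.17,0.01, 0,25,0,-0.05,0,-0.18,0.01, 0,35,0,-0.065,0,-0.2,0.01, 0,35,0,-0.065,0,-0.2,0.01]'; python3 mv.py .53 .0 .32 0 180 .5588 .2043 .265 0 180
```

```text
clock: 8.68
eef_pos: [0.5392, -0.1858, 0.3214]
tcp_rot: [179.9, -0.1, -180.0]
contact_force: [0.3, 0.4, -1.9]
opening: 0.266
gripper_force: 58.6
[ 0.11 -0.05  0.02] [0.0091 0.1858 0.0098] [ 0.  0. -1.]
[ 0.11 -0.05  0.02] [-0.0198  0.39    0.0651] [ 0.  0. -1.]
```

```bash
python3 -m jog '[0,0,0,0.009,0.05,0.005,0.01, 0,0,0,0.009,0.11,0.01,0.01, 0,0,0,0.009,0.17,0.01,0.01, 0,0,0,0.009,0.23,0.01,0.01, 0,0,0,0,0.29,0.01,0.01, 0,0,0,-0.012,0.345,0.02,0.01, 0,0,0,-0.02,0.39,0.04,0.01, 0,0,0,-0.02,0.39,0.055,0.01, 0,0,0,-0.02,0.39,0.055,0.01, 0,0,0,-0.02,0.39,0.055,0.01]'
python3 - <<'E'
from rig import telemetry, imaging
from h import *
o=telemetry.observe(); c=imaging.camera("wrist"); pickle.dump((o,c),open("pics/w4.pkl","wb")); w=wristcam(o,c)
th=np.linspace(0,6.28,50); g=o["eef_pos"]+[0,0,.008]; I=c["frame"][:,:,::-1].copy()
for x,y,z,r in((g[0],g[1],g[2]-.123,.006),(g[0],g[1],g[2]-.038,.016),(.5588,.2043,.095,.014),(.5588,.2043,.095,.010),(.5877,.2893,.13,.014)):
    q=proj(w,np.c_[x+r*np.cos(th),y+r*np.sin(th),0*th+z]); cv2.polylines(I,[(q*8).astype(int)],True,(0,0,255),1,shift=3)
S=imaging.camera("scene"); D=imaging.camera("side"); pickle.dump((S,D),open("pics/sd4.pkl","wb"))
out=np.zeros((600,800,3),np.uint8)
out[:, :400]=cv2.resize(I[60:300,240:400],(400,600)); 
def cr(cc,p):
    J=cc["frame"][:,:,::-1].copy()
    for x,y,z,r in((g[0],g[1],g[2]-.123,.006),(.5588,.2043,.095,.014),(.5877,.2893,.13,.014)):
        q=proj(cc,np.c_[x+r*np.cos(th),y+r*np.sin(th),0*th+z]); cv2.polylines(J,[(q*8).astype(int)],True,(0,0,255),1,shift=3)
    u=proj(cc,[[.5588,.2043,.12]])[0].astype(int); return cv2.resize(J[u[1]-37:u[1]+38,u[0]-50:u[0]+50],(400,300),interpolation=cv2.INTER_CUBIC)
out[:300,400:]=cr(S,0); out[300:,400:]=cr(D,0); cv2.imwrite("pics/w4.png",out)
E
```

```text
clock: 9.93
eef_pos: [0.5573, 0.2035, 0.2676]
tcp_rot: [179.9, 0.1, 179.9]
contact_force: [0.2, 0.0, -0.6]
opening: 0.265
gripper_force: 58.7
```

View pics/w4.png

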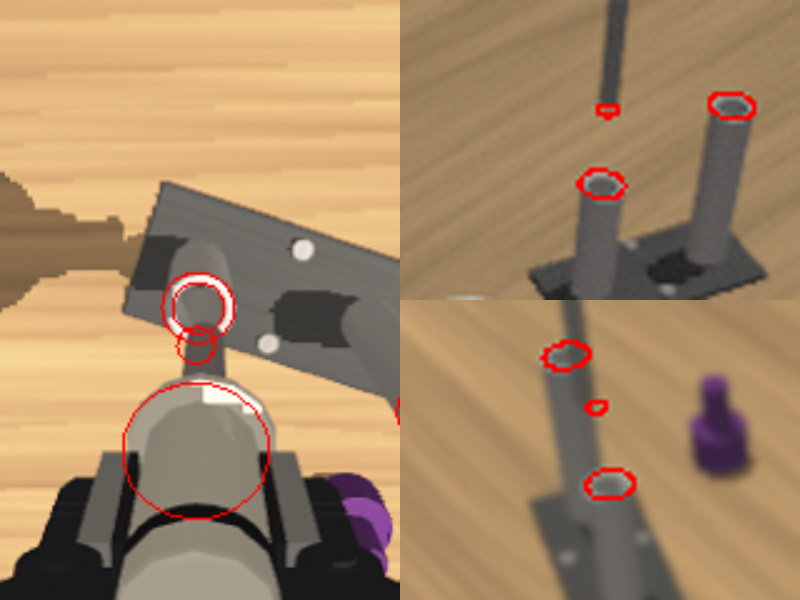

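In the wrist panel (x2.5) the short mouth's ring fits at (199,307), and the stem's tip is about 3 px right of the prediction, near (204,345). That puts the tip about 1.4 mm too far in +y and 1.5 mm short in x. I'll correct and lower gently until the tip is just inside.

```bash
python3 -m jog '[0,0,0,-0.0015,-0.001,0,0.01, 0,0,0,-0.0015,-0.001,0.02,0.01, 0,0,0,-0.0015,-0.001,0.04,0.01, 0,0,0,-0.0015,-0.001,0.055,0.01, 0,0,0,-0.0015,-0.001,0.065,0.01, 0,0,0,-0.0015,-0.001,0.073,0.01, 0,0,0,-0.0015,-0.001,0.073,0.01, 0,0,0,-0.0015,-0.001,0.073,0.01]'
python3 - <<'E'
from rig import telemetry; o=telemetry.observe(); print(o["contact_force"],o["moment"])
E
```

```text
clock: 11.08
eef_pos: [0.5592, 0.2039, 0.1941]
tcp_rot: [179.9, 0.0, 179.9]
contact_force: [0.7, -0.2, -0.8]
opening: 0.264
gripper_force: 58.8
[ 0.68728977 -0.24522099 -0.83657214] [-0.03357018  0.00287428  0.01372081]
```

```bash
python3 -m jog '[0,0,0,0,0,0.012,0.01, 0,0,0,0,0,0.024,0.01, 0,0,0,0,0,0.036,0.01, 0,0,0,0,0,0.048,0.01, 0,0,0,0,0,0.056,0.01, 0,0,0,0,0,0.061,0.01, 0,0,0,0,0,0.065,0.01, 0,0,0,0,0,0.067,0.01, 0,0,0,0,0,0.067,0.01]'
```

```text
clock: 12.2
eef_pos: [0.559, 0.204, 0.1267]
tcp_rot: [179.9, 0.0, 179.9]
contact_force: [-1.1, -0.0, -1.0]
opening: 0.267
gripper_force: 58.8
```

```bash
python3 -m jog '[0,0,0,0,0,0.001,0.01, 0,0,0,0,0,0.002,0.01, 0,0,0,0,0,0.003,0.01, 0,0,0,0,0,0.003,0.01]'
```

```text
clock: 12.7
eef_pos: [0.559, 0.204, 0.1236]
tcp_rot: [179.9, 0.0, 179.9]
contact_force: [-0.2, -0.1, -1.1]
opening: 0.26
gripper_force: 59.0
```

```bash
python3 -m jog '[0,0,0,0,0,0.001,0.01, 0,0,0,0,0,0.002,0.01, 0,0,0,0,0,0.003,0.01, 0,0,0,0,0,0.003,0.01]'
```

```text
clock: 13.2
eef_pos: [0.5592, 0.2041, 0.1233]
tcp_rot: [179.9, 0.2, 179.9]
contact_force: [-6.9, -0.3, 21.8]
opening: 0.264
gripper_force: 61.1
```

Contact shows at TCP z 0.1233, as expected for fully seated. I'll ease off, release, and go to a view of the long probe.

```bash
python3 -m jog '[0,0,0,0,0,-0.002,0.01, 0,0,0,0,0,-0.002,0.05, 0,0,0,0,0,-0.002,0.05, 0,0,0,0,0,-0.002,0.05, 0,0,0,0,0,-0.03,0.05, 0,0,0,0,0,-0.08,0.06, 0,0,0,0,0,-0.13,0.06, 0,0,0,0.03,-0.04,-0.17,0.06, 0,0,0,0.04,-0.1,-0.19,0.06, 0,0,0,0.045,-0.16,-0.19,0.06]'; python3 mv.py .51 -.3205 .25 35 180
```

```text
clock: 14.45
eef_pos: [0.5137, 0.0431, 0.3121]
tcp_rot: [179.9, 0.2, -180.0]
contact_force: [1.8, 0.0, 0.7]
opening: 0.706
gripper_force: 0.0
[ 1.10e-01 -3.48e+01  1.00e-02] [-0.0004 -0.3637  0.068 ] [ 0.574  0.    -0.819]
```

```bash
python3 -m jog '[0,0,0,0,-0.06,0,0.06, 0,-6,0,0,-0.12,0,0.06, 0,-12,0,0,-0.18,0,0.06, 0,-18,0,0,-0.24,0,0.06, 0,-25,0,-0.01,-0.3,0.02,0.06, 0,-34.8,0,-0.01,-0.363,0.05,0.06, 0,-34.8,0,-0.01,-0.3635,0.082,0.06, 0,-34.8,0,-0.01,-0.3635,0.082,0.06, 0,-34.8,0,-0.01,-0.3635,0.082,0.06, 0,-34.8,0,-0.01,-0.3635,0.082,0.06]'; python3 mv.py .577 -.3205 .1544 35 180
```

```text
clock: 15.7
eef_pos: [0.5246, -0.3187, 0.2296]
tcp_rot: [-180.0, 34.9, -179.9]
contact_force: [0.6, 0.1, 0.5]
opening: 0.699
gripper_force: 0.0
[ 0.02 -0.1   0.05] [ 0.     -0.0019  0.0997] [ 0.574  0.    -0.819]
```

```bash
python3 -m jog '[-0.65,-0.1,-0.9,0,-0.002,0.03,0.06, -0.65,-0.1,-0.9,0,-0.002,0.06,0.06, -0.65,-0.1,-0.9,0,-0.002,0.085,0.06, -0.65,-0.1,-0.9,0,-0.002,0.1,0.06, -0.65,-0.1,-0.9,0,-0.002,0.1,0.06, -0.65,-0.1,-0.9,0,-0.002,0.1,0.06]'; python3 mv.py .577 -.321 .1544 35 180
```

```text
clock: 16.45
eef_pos: [0.5808, -0.3212, 0.1466]
tcp_rot: [179.9, 35.0, -179.0]
contact_force: [0.3, 0.0, 0.7]
opening: 0.706
gripper_force: 0.0
[ 0.68 -0.05  0.84] [-0.0014  0.0002 -0.0006] [ 0.574  0.    -0.819]
```

Now at the grip point (within 1.5 mm): close and draw the probe out along its groove.

```bash
python3 -m jog '[0,0,0,-0.001,0,0,0.01, 0,0,0,-0.001,0,0,0.01, 0,0,0,-0.001,0,0,0.01, 0,0,0,-0.001,0,0,0.01, 0,0,0,-0.001,0,0,0.01, 0,0,0,-0.002,0,-0.02,0.01, 0,0,0,-0.003,0,-0.06,0.01, 0,0,0,-0.004,0,-0.11,0.01, 0,0,0,-0.005,0,-0.15,0.01, 0,0,0,-0.005,0,-0.15,0.01]'; python3 mv.py .52 -.30 .37 0 180  .52 .02 .37 0 180  .5877 .2893 .335 0 180
```

```text
clock: 17.7
eef_pos: [0.4983, -0.324, 0.2745]
tcp_rot: [-179.9, 35.1, -179.0]
contact_force: [0.3, -0.9, -1.4]
opening: 0.262
gripper_force: 59.4
[ 0.19 35.06  0.96] [-0.0684  0.0234 -0.059 ] [ 0.  0. -1.]
[ 0.19 35.06  0.96] [-0.0731  0.3434 -0.0564] [ 0.  0. -1.]
[ 0.19 35.06  0.96] [-0.1124  0.6116  0.0133] [ 0.  0. -1.]
```

```bash
python3 -m jog '[0.05,9,0.2,-0.02,0.01,-0.02,0.01, 0.1,18,0.5,-0.04,0.02,-0.04,0.01, 0.15,27,0.7,-0.06,0.023,-0.059,0.01, 0.2,35.06,0.96,-0.068,0.023,-0.065,0.01, 0.2,35.06,0.96,-0.07,0.08,-0.065,0.01, 0.2,35.06,0.96,-0.07,0.14,-0.065,0.01, 0.2,35.06,0.96,-0.071,0.2,-0.065,0.01, 0.2,35.06,0.96,-0.072,0.26,-0.065,0.01, 0.2,35.06,0.96,-0.073,0.32,-0.06,0.01, 0.2,35.06,0.96,-0.073,0.343,-0.06,0.01]'; python3 mv.py .5877 .2893 .335 0 180 .56 .2 .37 0 180
```

```text
clock: 18.95
eef_pos: [0.518, 0.0234, 0.3618]
tcp_rot: [179.7, -0.2, -179.7]
contact_force: [-0.1, -1.0, -1.3]
opening: 0.267
gripper_force: 59.5
[ 0.26 -0.24  0.26] [-0.071   0.2654  0.0357] [ 0.  0. -1.]
[ 0.26 -0.24  0.26] [-0.0427  0.1764  0.0004] [ 0.  0. -1.]
```

```bash
python3 -m jog '[0.1,-0.1,0.1,-0.015,0.06,0,0.01, 0.2,-0.2,0.2,-0.03,0.12,0,0.01, 0.26,-0.24,0.26,-0.043,0.176,0,0.01, 0.26,-0.24,0.26,-0.06,0.225,0.005,0.01, 0.26,-0.24,0.26,-0.071,0.2655,0.02,0.01, 0.26,-0.24,0.26,-0.071,0.2655,0.035,0.01, 0.26,-0.24,0.26,-0.071,0.2655,0.035,0.01, 0.26,-0.24,0.26,-0.071,0.2655,0.035,0.01]'
python3 - <<'E'
from rig import telemetry, imaging
from h import *
o=telemetry.observe(); c=imaging.camera("wrist"); w=wristcam(o,c)
th=np.linspace(0,6.28,50); g=o["eef_pos"]+[0,0,.008]
S=imaging.camera("scene"); D=imaging.camera("side")
def cr(cc,k,P,W,H,z=.15):
    f=cv2.resize(cc["frame"][:,:,::-1],None,fx=k,fy=k,interpolation=cv2.INTER_CUBIC)
    for x,y,zz,r in P:
        q=(proj(cc,np.c_[x+r*np.cos(th),y+r*np.sin(th),0*th+zz])+.5)*k; cv2.polylines(f,[(q*8).astype(int)],True,(0,0,255),1,shift=3)
    u=(proj(cc,[[.5877,.2893,z]])[0]*k).astype(int); x0=max(0,min(u[0]-W//2,f.shape[1]-W)); y0=max(0,min(u[1]-H//2,f.shape[0]-H)); return f[y0:y0+H,x0:x0+W]
t=(g[0],g[1],g[2]-.158,.006); m=(.5877,.2893,.13,.014); b=(.5877,.2893,.13,.010)
out=np.zeros((600,800,3),np.uint8)
out[:,:400]=cr(w,4,[t,m,b],400,600); out[:300,400:]=cr(S,4,[t,m],400,300); out[300:,400:]=cr(D,4,[t,m],400,300)
cv2.imwrite("pics/w5.png",out); print(proj(w,[t[:3],m[:3]]))
E
```

```text
clock: 19.95
eef_pos: [0.5887, 0.2858, 0.329]
tcp_rot: [-180.0, 0.1, 179.8]
contact_force: [-0.1, -0.1, -1.2]
opening: 0.259
gripper_force: 59.6
[[318.56134772 187.12853306]
 [321.98911377 174.81095175]]
```

View pics/w5.png

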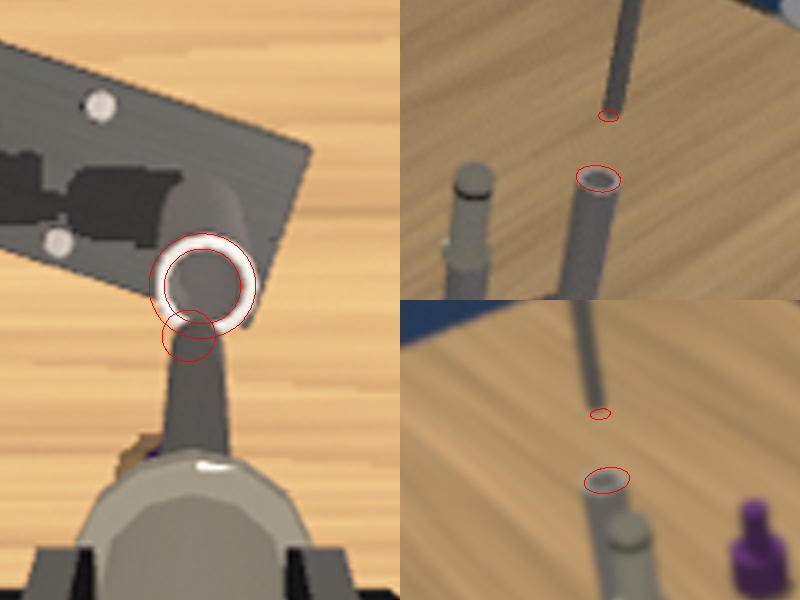

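Wrist panel (x4): mouth ring centre (207,285), stem tip (197,338), so the tip needs about +2.3 mm in y and −1 mm in x. The scene and side panels agree, and the short probe stands home with its collar on the rim.

```bash
python3 -m jog '[0,0,0,0.001,0.0023,0,0.01, 0,0,0,0.001,0.0023,0.015,0.01, 0,0,0,0.001,0.0023,0.03,0.01, 0,0,0,0.001,0.0023,0.042,0.01, 0,0,0,0.001,0.0023,0.052,0.01, 0,0,0,0.001,0.0023,0.06,0.01, 0,0,0,0.001,0.0023,0.068,0.01, 0,0,0,0.001,0.0023,0.068,0.01]'
```

```text
clock: 21.1
eef_pos: [0.5875, 0.2882, 0.2604]
tcp_rot: [-180.0, 0.0, 179.8]
contact_force: [0.4, 0.5, -0.8]
opening: 0.267
gripper_force: 59.7
```

No contact, tip about 18 mm inside; continuing down gently.

```bash
python3 -m jog '[0,0,0,0,0,0.012,0.01, 0,0,0,0,0,0.024,0.01, 0,0,0,0,0,0.036,0.01, 0,0,0,0,0,0.048,0.01, 0,0,0,0,0,0.06,0.01, 0,0,0,0,0,0.072,0.01, 0,0,0,0,0,0.083,0.01, 0,0,0,0,0,0.092,0.01, 0,0,0,0,0,0.097,0.01, 0,0,0,0,0,0.097,0.01]'
```

```text
clock: 22.35
eef_pos: [0.5877, 0.2882, 0.1637]
tcp_rot: [-180.0, 0.1, 179.8]
contact_force: [-0.7, 0.4, -0.7]
opening: 0.266
gripper_force: 59.7
```

```bash
python3 -m jog '[0,0,0,0,0,0.0015,0.01, 0,0,0,0,0,0.003,0.01, 0,0,0,0,0,0.003,0.01]'
```

```text
clock: 22.72
eef_pos: [0.5878, 0.2882, 0.161]
tcp_rot: [-180.0, 0.1, 179.8]
contact_force: [-0.3, -0.6, -1.7]
opening: 0.261
gripper_force: 59.7
```

```bash
python3 -m jog '[0,0,0,0,0,0.001,0.01, 0,0,0,0,0,0.002,0.01, 0,0,0,0,0,0.003,0.01, 0,0,0,0,0,0.003,0.01]'
```

```text
clock: 23.22
eef_pos: [0.5879, 0.2882, 0.1585]
tcp_rot: [-180.0, 0.1, 179.8]
contact_force: [-1.5, 0.1, 3.2]
opening: 0.267
gripper_force: 60.3
```

```bash
python3 -m jog '[0,0,0,0,0,0.001,0.01, 0,0,0,0,0,0.002,0.01, 0,0,0,0,0,0.002,0.01]'
```

```text
clock: 23.6
eef_pos: [0.588, 0.2883, 0.1584]
tcp_rot: [180.0, 0.2, 179.8]
contact_force: [-4.8, -1.5, 17.2]
opening: 0.266
gripper_force: 61.5
```

Seated, with 17 N and no further travel. I'll ease off, release and withdraw upwards.

```bash
python3 -m jog '[0,0,0,0,0,-0.002,0.01, 0,0,0,0,0,-0.002,0.05, 0,0,0,0,0,-0.002,0.05, 0,0,0,0,0,-0.002,0.05, 0,0,0,0,0,-0.03,0.05, 0,0,0,0,0,-0.08,0.05, 0,0,0,0.02,0,-0.13,0.05, 0,0,0,0.08,0,-0.15,0.05, 0,0,0,0.13,0,-0.15,0.05, 0,0,0,0.16,0,-0.15,0.05]'
python3 - <<'E'
from rig import imaging
from h import *
S=imaging.camera("scene"); D=imaging.camera("side"); th=np.linspace(0,6.28,50)
def cr(cc,P,k,W,H):
    f=cv2.resize(cc["frame"][:,:,::-1],None,fx=k,fy=k,interpolation=cv2.INTER_CUBIC); u=(proj(cc,[P])[0]*k).astype(int)
    x0=max(0,min(u[0]-W//2,f.shape[1]-W)); y0=max(0,min(u[1]-H//2,f.shape[0]-H)); return f[y0:y0+H,x0:x0+W]
h=(.573,.246,.1); t=(.443,.01,.02)
out=np.vstack([np.hstack([cr(S,h,4,400,400),cr(D,h,4,400,400)]),np.hstack([cv2.resize(S["frame"][:,:,::-1],(320,200)),cr(D,t,2.5,480,200)])])
cv2.imwrite("pics/w6.png",out)
E
```

```text
clock: 24.85
eef_pos: [0.4255, 0.2887, 0.3065]
tcp_rot: [180.0, 0.1, 179.9]
contact_force: [0.3, -0.2, -0.2]
opening: 0.584
gripper_force: 0.0
```

View pics/w6.png

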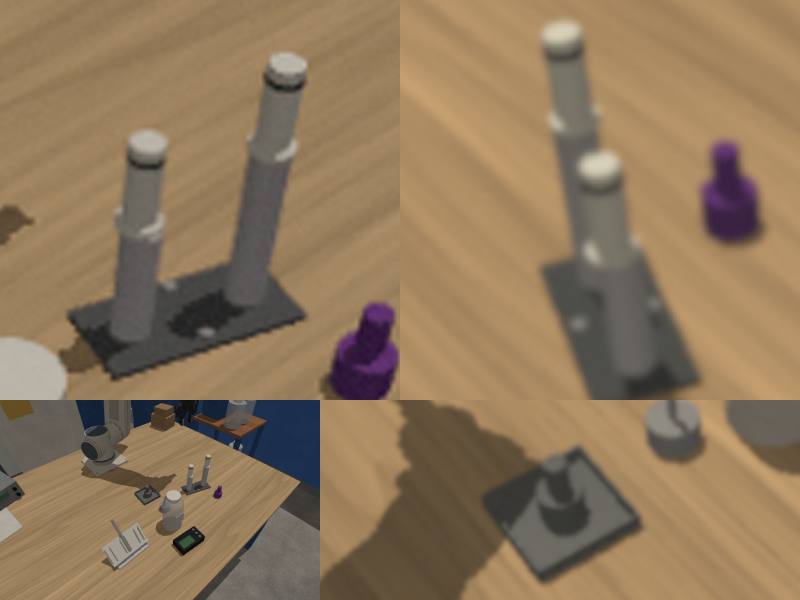

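Both probes stand upright with their collars on the rims, in the picture at (272,147) and (140,220). The cap stands upright in the middle of the tray. The rod, jug, weight and logger have not moved, and the arm is clear.

```bash
python3 -c "
from rig import ctrl; print(ctrl.sign_off())"
```

```text
the job is handed in; nothing more can be done
None
```

The job is handed in at about 25 s on the robot's clock: the dust cap is in the tray, and both probes are in their tubes with collars on the rims. The last pictures show the rod, jug, weight and logger where they were; sign-off gave no verdict.

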